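# Lever open the gauge case and slot in the green slab

### The arm

A 6-joint arm with a two-finger parallel gripper is mounted at the origin on the work surface. World frame = base frame: x ahead of the robot, y to its left, z up, the work surface at z = 0. Lengths are in m, angles in rad, forces in N, time in s.
With the tool pointing down it reaches from about 0.3 to 1 m from the base axis. Payload 5.1 kg.
Tool frame: the origin (TCP) lies on the centre line of the jaws, within the pads' length; the fingertips stand 8 mm ahead of it and the grasp point (between the pads) lies 11 mm behind it (tip_extent is the distance from the TCP to the fingertips, in m); z points along the fingers, y is the line along which they close (so a half turn about z gives the same grasp; the last joint's range is limited). The gripper opens to 95 mm and grips with 3 to 60 N. Pads are 20 mm wide; open, the fingers measure 119 mm over their backs; the gripper's body (75 mm by 180 mm) begins 59 mm behind the grasp point.
Start: joints at [-1.258, 0.124, 1.65, -0, 1.367, -0.083], TCP at [0.251, -0.6, 0.223] pointing down, gripper open.
Joint ranges: [-2.61, 2.61], [-1.02, 2.33], [0.03, 2.71], [-1.35, 4.49], [0.32, 2.68], [-2.91, 2.91]. Speed limits (rad/s): [2.57, 2.57, 3.14, 3.14, 3.14, 3.14].

### API

Orientations are given as a unit quaternion [x, y, z, w].
In Python, from rig import get_obs, get_image, sign_off, tip_extent gives the robot as it stands.
- The arm moves only by the tool apply_moves, never from a script. Its argument "deltas" is a list of rows, each an object of numbers: "dx", "dy", "dz": the shift along the tool's x, y, z as a fraction of full scale; "yaw": the turn about the tool's z as a fraction of full scale. In form: [{"dx": .., "dy": .., "dz": .., "yaw": ..}, ...]. A call has exactly 5 rows; each row is the pose to reach, as a shift and turn from the pose commanded when the call began, along the tool's axes at that moment, turning the shorter way round; what a row does not reach only later rows make up. Full scale, the value 1, is 400 mm for a shift and 360 degrees for a turn. A row lasts 1/10 s, in which the tool goes at most 50 mm and 8.59 degrees, less where a joint would pass 70% of its speed; a pose out of reach is approached as far as the arm can. A call with a number of a shift or a turn outside -1 to 1 is refused whole. A call with a gripper value outside its range is refused whole. "fingers" is the opening, from 0 (shut) to 1 (fully open), set as the call begins (left out, the last holds). The fingers move at their own pace and stop on an object; the grip force is fixed at half the most. Time passes only in rows, so rows that repeat a pose let the fingers close, or fill a call up. It gives the time, the measured TCP pose, the force, the opening and the grip force at its end, in the units of the state.
- get_obs(): the state, without advancing time (a new reading comes with each control period).
- get_image(name): name is "scene" or "top"; returns a dict with "pixels" (400x640x3 uint8, blue, green, red), "camera_matrix" (3x3 intrinsics, pixels), "world_from_camera" (4x4, takes a point from camera to world coordinates). Camera axes: x right, y down, z forward; pixel columns grow to the right and rows downward; lengths in m; the calibration is good to about 2 mm. A picture is of the moment at which its call begins. There is no depth.
- sign_off(): hands the job in; it is judged then, once.
The state is a dict: "t": time; "joint_positions": joint angles; "joint_vel": joint speeds; "effort": joint torques, N m; "tool_pos": TCP position; "ee_rot": TCP orientation; "wrist_force": force on the tool from outside, world axes, zero at the start; "torque": the same for the moment, N m; "grip_width": finger opening in m; "gripper_force": force on a finger pad.
Only numpy, scipy, OpenCV 4.12 (cv2) and the standard library are available. Lean on these libraries where they do the work, as an engineer would, in place of code of your own. Each camera call takes 0.05 s, during which the arm holds its last target. There are 200 camera calls.

### The job

The blue-handled spatula has been pushed handle-first under the low bench shelf: draw it out by its steel shank, lay it down, and take it again by its blue handle. With its blade under the overhanging lip of the gauge case's white lid, lever the lid up and leave it standing open (keep the gripper itself off the lid until the blade has raised it), and lay the spatula flat on the bench. Then take the green slab from the stand and lower it gently into the slot inside the case until it is fully home, leaving everything else on the bench where it is.

Things in the scene. Friction and masses are not known exactly. Their poses are not given: they have to be found in the camera images.
- spatula: opening spatula along its x axis, about 60 g. Origin: underside of the handle's front end. Blue handle x = -100 to 0 mm, 18 wide, 18 high; dark steel shank x = 0 to 50, 12 wide, 10 high; flat blade x = 50 to 95, 18 wide, 2.5 thick; shank and blade centred 9 mm above the underside. +x points to the tip. At the start it lies flat, handle under the shelf, shank and blade sticking out
- riser: low fixed white bench shelf, 280 mm along its x and 160 mm along its y, its board from 34 to 44 mm above the bench (free height below 34 mm), open along both long sides; papers and a red box on it up to 62 mm high. Origin: centre of its footprint at bench height. The spatula sticks out on its +y side
- case: fixed grey gauge case, 210 mm along its x, 140 mm along its y. Origin: centre of its footprint at bench height; its front faces -x. From x = -105 to -30 mm is a low deck, top 48 mm above the bench; from x = -30 to 105 mm is the chamber (walls 6 mm thick, 57 mm high, floor 8 mm high) covered by the lid
- lid (a joint): angle of the white lid, rad: 0 = closed, grows as it opens upward, stop at 1.8. Stiff hinge: the lid stays where it is left
- lip (a point): middle of the lid's front edge, on its underside; moves with the lid. The lid is 148 mm from hinge to front edge, 136 mm wide, 6 mm thick, about 140 g; closed, its underside is 58 mm above the bench and it overhangs the chamber's front wall by 18 mm, leaving a 10 mm high gap above the deck
- hinge (a point): middle of the lid's hinge axis, which runs along the case's y axis; 100 mm behind the case's origin (+x), 58 mm above the bench
- slot (a point): centre of the slot's floor in the chamber, 8 mm above the bench, axes as the case's. Upright slot 63 mm long along x, 12 mm wide along y, between black guides 30 mm high at its two ends (each reaches 12 mm along the slab, 32 mm wide in y; the 39 mm between them is free). The chamber is 128 mm wide inside
- green_slab: light-green flat slab, 60 mm along its x, 9 mm thick along its y, 46 mm tall, about 50 g, standing on edge in a groove of the stand; either of its long ways round fits the slot. Origin: centre of its underside
- stand: fixed dark wooden stand, 80 mm along its x, 130 mm along its y, 22 mm high. Two grooves along x, at y = -25.5 and +25.5 mm, 13 mm wide, floor 8 mm above the bench; one holds the green slab, the other the red one. Origin: centre of its footprint at bench height
- red_slab: the red slab, same size as the green one, standing in the other groove of the stand; stays there. Origin: centre of its underside
- bottle: small red bottle with black cap, 28 mm across, 60 mm tall, standing. Origin: centre of its underside
- tape: red ring, 68 mm across, 18 mm high, lying flat. Origin: centre of its underside
- pattern_a: light-green turbine-blade pattern, about 135 x 44 x 24 mm, lying on the bench along its x axis. Origin: underside, near its middle
- pattern_b: a second light-green turbine-blade pattern like pattern_a
- cup: white cup, 70 mm across, 85 mm tall, standing. Origin: centre of its underside
- brush: small brush lying on the bench along its x axis. Origin: underside, near its middle
Things that resemble listed ones, but are neither listed nor needed, are in the scene too. What is meant by the spatula is not orange, and is the larger of those in its own colour.

How it is judged:
By the outcome, as a careful person would: the job done as asked, in the order asked, and still so for the second after the job is handed in, with the robot touching nothing.
It also fails if it takes over 72 s, if anything falls off the work surface, if the arm or the gripper's body presses on something with over 40 N, if the wrist force passes 120 N, or if a joint passes its speed limit or range.

## Working session

There is one attempt and no reset: what is moved stays moved. The work goes in short steps, Python scripts to look and compute and a tool call to move; the robot and the scene stay as the last step left them, time stands still between calls to the robot, and variables do not carry over. Pictures are saved under pics/ and viewed, at most 10 in all, crops included, and the job is handed in when it is done.

Besides the shell and the picture viewer there is one more tool, called after ">>>" as a command line: name --argument value ..., lists and objects as JSON in quotes. apply_moves: Moves the arm, as the interface text tells. Its arguments: {"type":"object","properties":{"deltas":{"type":"array"},"fingers":{"type":"number"}},"required":["deltas"]}

```bash
ls; mkdir -p pics
python3 - <<'E'
from rig import get_obs,get_image,tip_extent
import cv2,numpy as np
for n in("scene","top"):
    d=get_image(n);cv2.imwrite(f"pics/{n}0.png",d["pixels"]);np.savez(f"{n}.npz",K=d["camera_matrix"],T=d["world_from_camera"])
    print(d["camera_matrix"],d["world_from_camera"])
    
print(get_obs())
E
```

```text
pics
[[397.52244811   0.         318.030993  ]
 [  0.         397.52244811 199.99868069]
 [  0.           0.           1.        ]] [[ 1.21246041e-03  6.82649196e-01 -7.30745239e-01  1.21817953e+00]
 [ 9.99874334e-01  1.07229899e-02  1.16762287e-02 -1.81284195e-02]
 [ 1.58065419e-02 -7.30667566e-01 -6.82550409e-01  7.24766989e-01]
 [ 0.00000000e+00  0.00000000e+00  0.00000000e+00  1.00000000e+00]]
[[390.94227698   0.         318.04211115]
 [  0.         390.94227698 203.69553939]
 [  0.           0.           1.        ]] [[-0.01567942 -0.98227153  0.18680686  0.33156244]
 [-0.99968375  0.01907412  0.01638857 -0.00902465]
 [-0.0196612  -0.18649082 -0.98225995  1.00170577]
 [ 0.          0.          0.          1.        ]]
{'t': 0.1, 'joint_positions': array([-1.25759171e+00,  1.24464274e-01,  1.65149886e+00,  5.67897730e-06,
        1.36749849e+00, -8.26029966e-02]), 'joint_vel': array([ 0.00020293,  0.00072354, -0.004693  , -0.00116031, -0.00098175,
       -0.00041117]), 'effort': array([ 1.42398112e-04, -4.18883872e+01, -3.61095428e+01,  7.76136783e-02,
        4.61412244e-02, -8.11590394e-05]), 'tool_pos': array([ 0.25041267, -0.59923218,  0.22151698]), 'ee_rot': array([ 9.80480559e-01,  1.96613834e-01, -1.04746299e-04, -9.28600237e-04]), 'wrist_force': array([-0.52094491,  0.51897137,  0.19590714]), 'torque': array([-0.0520968 ,  0.06754241, -0.0028756 ]), 'gripper_force': 0.0, 'grip_width': 0.09493335807028941}
```

View pics/top0.png

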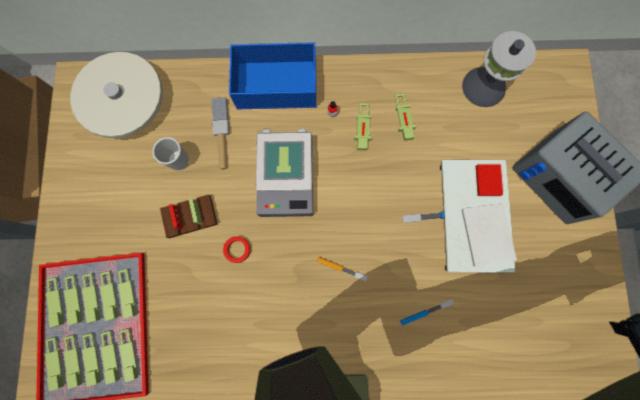

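View pics/scene0.png

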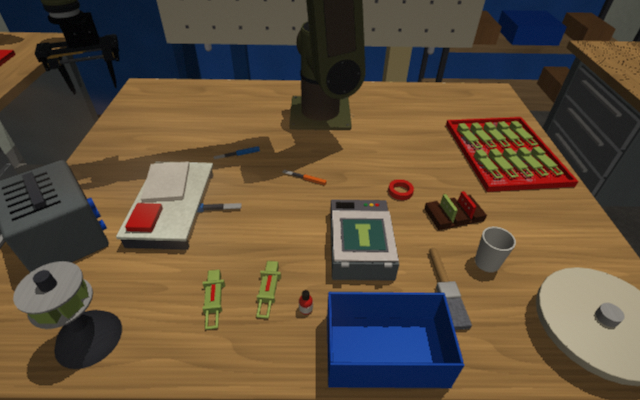

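The top view shows three candidates for the spatula. The one at (404–445, 217) has its handle under the shelf. A loose blue one lies at (401–452, 312) and is about 140 mm long, so it's the smaller of the blues. The orange one is at (318–365, 268). Only the one under the shelf fits, because it is blue and its handle is hidden. I'll confirm that in a crop.

```bash
cat > h.py <<'E'
import numpy as np,cv2
from rig import get_image,get_obs
def ray(n,uv,z):
    d=np.load(n+".npz");K,T=d["K"],d["T"]
    r=T[:3,:3]@np.linalg.solve(K,[uv[0],uv[1],1.]);o=T[:3,3]
    return o+r*(z-o[2])/r[2]
def proj(n,p):
    d=np.load(n+".npz");K,T=d["K"],d["T"]
    q=K@(T[:3,:3].T@(np.asarray(p,float)-T[:3,3]));return q[:2]/q[2]
def crop(img,x0,y0,x1,y1,s,step=10):
    c=cv2.resize(img[y0:y1,x0:x1],None,fx=s,fy=s,interpolation=cv2.INTER_CUBIC)
    for x in range(-(-x0//step)*step,x1,step):
        cv2.line(c,(int((x-x0+.5)*s),0),(int((x-x0+.5)*s),6),(0,0,255),1);cv2.putText(c,str(x),(int((x-x0+.5)*s)-9,16),0,.33,(0,0,255),1)
    for y in range(-(-y0//step)*step,y1,step):
        cv2.line(c,(0,int((y-y0+.5)*s)),(6,int((y-y0+.5)*s)),(0,0,255),1);cv2.putText(c,str(y),(8,int((y-y0+.5)*s)+4),0,.33,(0,0,255),1)
    return c
E
python3 - <<'E'
from h import *
t=cv2.imread("pics/top0.png")
cv2.imwrite("pics/c1.png",crop(t,395,150,525,282,4.5))
cv2.imwrite("pics/c2.png",crop(t,150,125,320,252,4.7))
E
```

```text
(no output)
```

View pics/c1.png

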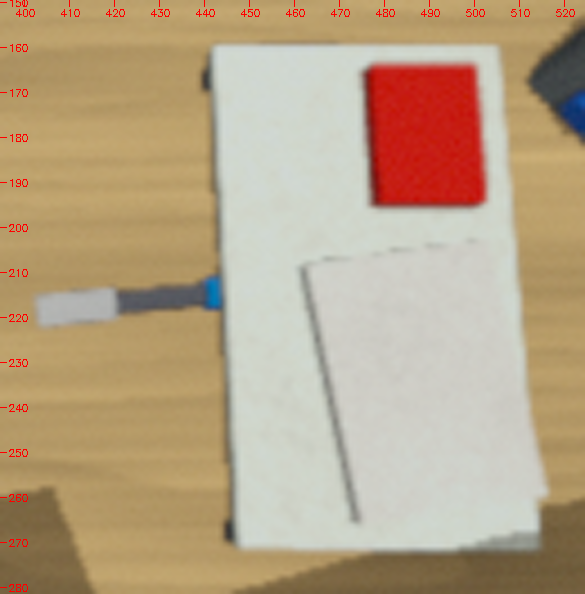

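View pics/c2.png

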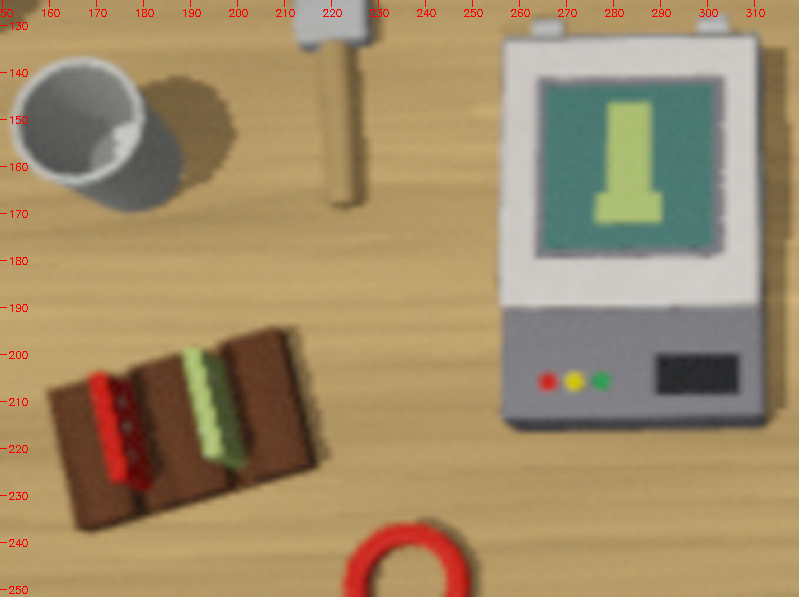

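The crop confirms it: the blue handle front is at (441–444, 215), the shank runs to 420 and the blade tip is at (403, 218). That gives a 45 mm blade and a 50 mm shank, which matches the full-size spatula. The second crop shows the case lid with its front edge at row 190, and the green slab's top from (191, 199) to (195, 222).

```bash
cat > fit.py <<'E'
from h import *
from scipy.optimize import least_squares
def fit(name,obs,x0):
    obs=[(np.array(m,float),uv) for m,uv in obs]
    f=lambda p:np.concatenate([proj("top",[p[0]+m[0]*np.cos(p[2])-m[1]*np.sin(p[2]),p[1]+m[0]*np.sin(p[2])+m[1]*np.cos(p[2]),m[2]])-uv for m,uv in obs])
    r=least_squares(f,x0);print(name,r.x.round(4),"deg",np.degrees(r.x[2]).round(2),"res",r.fun.round(1));return r.x
if __name__=="__main__":
    a=np.array
    fit("case",[((-.048,.068,.064),(256.3,189.3)),((-.048,-.068,.064),(311.5,189.3)),((.1,.068,.064),(256.8,133)),((.1,-.068,.064),(310.5,133)),((-.105,.07,.048),(256.8,213)),((-.105,-.07,.048),(312.5,213))],[.4,.08,0])
    fit("stand",[((.04,.065,.022),(160,208)),((.04,-.065,.022),(208.5,194.5)),((-.04,-.065,.022),(216.8,223.5)),((-.04,.065,.022),(167.5,237))],[.3,.3,.3])
    for n,t in(("green",[(188.5,200),(193.5,198.5),(193.3,222),(197.8,221)]),("red",[(168.5,205),(172.5,203.5),(173.2,227.5),(177,226.5)])):
        fit(n,[((.03,.0045,.054),t[0]),((.03,-.0045,.054),t[1]),((-.03,.0045,.054),t[2]),((-.03,-.0045,.054),t[3])],[.3,.3,.3])
    fit("spat",[((.095,0,.010),(402.7,218.4)),((.095,.009,.010),(403,221.8)),((.095,-.009,.010),(402.5,215)),((.05,.009,.01),(420.5,220.5)),((.05,-.009,.01),(420.3,213.5)),((0,0,.014),(440.5,214.8))],[.3,-.3,1.5])
    fit("riser",[((-.14,.08,.044),(447,271)),((.14,.08,.044),(442,159.5)),((.14,-.08,.044),(505.5,159.5)),((-.14,-.08,.044),(514.5,271.5))],[.3,-.4,0])
    for l,uv,z in(("tape",(236.5,249.5),.01),("bottle",(333,108),.04),("redbox",(489,180),.062)):print(l,ray("top",uv,z).round(3))
E
python3 fit.py
```

```text
case [ 0.5952  0.0903 -0.0048] deg -0.28 res [-0.1  0.6 -0.2 -0.3  0.5 -0.1  0.4 -1.  -0.7  0.7  0.1 -0. ]
stand [0.4933 0.3393 0.2705] deg 15.5 res [ 0.2 -0.   0.8 -0.7 -0.3 -0.2 -0.7  0.8]
green [0.5011 0.316  0.2434] deg 13.95 res [ 0.6 -0.7 -0.8 -0.1  0.6  0.4 -0.4  0.4]
red [0.4889 0.3663 0.2512] deg 14.39 res [ 0.2 -0.5 -0.3  0.1  0.2  0.2 -0.   0.2]
spat [ 0.4841 -0.3031  1.6372] deg 93.8 res [ 0.1 -0.   0.2  0.1 -0.1 -0.1  0.3 -0.1 -0.4 -0.1 -0.1  0.2]
riser [ 0.4807 -0.3842 -0.0283] deg -1.62 res [ 0.2  0.1 -0.3 -0.5  0.  -0.1  0.   0.5]
tape [0.406 0.216 0.01 ]
bottle [ 0.769 -0.036  0.04 ]
redbox [ 0.561 -0.414  0.062]
```

```bash
cat > go.py <<'E'
import sys;from h import *
from scipy.spatial.transform import Rotation as R
o=get_obs();p=o["tool_pos"];M=R.from_quat(o["ee_rot"]).as_matrix();al=np.degrees(np.arctan2(M[1,0],M[0,0]))
print("t",round(o["t"],2),"pos",p.round(4),"alpha",al.round(2),"q",o["joint_positions"].round(2),"F",o["wrist_force"].round(1),"w",round(o["grip_width"],4))
for a in sys.argv[1:]:
    x,y,z,A=map(float,a.split(","));d=M.T@(np.array([x,y,z])-p)/.4;yw=-((A-al+180)%360-180)/360
    print(a,"->",d.round(4),"yaw",round(yw,4),"rows",round(max(np.linalg.norm(d)*8,abs(yw)*360/8.59),1))
    # next leg starts at this target
    p=np.array([x,y,z]);al=A;c,s=np.cos(np.radians(A)),np.sin(np.radians(A));M=np.array([[c,s,0],[s,-c,0],[0,0,-1]])
E
python3 go.py .4822,-.2752,.09,93.8
```

```text
t 0.1 pos [ 0.2504 -0.5992  0.2215] alpha 22.68 q [-1.26  0.12  1.65  0.    1.37 -0.08] F [-0.5  0.5  0.2] w 0.0949
.4822,-.2752,.09,93.8 -> [ 0.8469 -0.5234  0.3299] yaw -0.1976 rows 8.4
```

>>> apply_moves --deltas '[{"dx": 0.09,"dy": -0.055,"dz": 0,"yaw": -0.022},{"dx": 0.18,"dy": -0.11,"dz": 0,"yaw": -0.044},{"dx": 0.27,"dy": -0.165,"dz": 0,"yaw": -0.066},{"dx": 0.36,"dy": -0.22,"dz": 0,"yaw": -0.088},{"dx": 0.45,"dy": -0.275,"dz": 0,"yaw": -0.11}]' --fingers 0.6

```text
t: 0.6
tool_pos: [0.3748, -0.4272, 0.2221]
ee_rot: [0.855, 0.519, 0.0, -0.0]
wrist_force: [-0.3, 0.6, 0.0]
grip_width: 0.061
gripper_force: 0.0
```

```bash
python3 go.py .4822,-.2752,.09,93.8
```

```text
t 0.6 pos [ 0.3748 -0.4272  0.2221] alpha 62.58 q [-0.95 -0.06  1.84  0.    1.36 -0.47] F [-0.3  0.6  0. ] w 0.061
.4822,-.2752,.09,93.8 -> [0.4608 0.0636 0.3304] yaw -0.0867 rows 4.6
```

>>> apply_moves --deltas '[{"dx": 0.1,"dy": 0.013,"dz": 0.03,"yaw": -0.0205},{"dx": 0.2,"dy": 0.026,"dz": 0.09,"yaw": -0.041},{"dx": 0.3,"dy": 0.04,"dz": 0.17,"yaw": -0.0615},{"dx": 0.39,"dy": 0.053,"dz": 0.25,"yaw": -0.082},{"dx": 0.4605,"dy": 0.0635,"dz": 0.33,"yaw": -0.0865}]'

```text
t: 1.1
tool_pos: [0.4831, -0.2755, 0.0892]
ee_rot: [0.684, 0.729, 0.0, -0.0]
wrist_force: [0.0, -0.6, 0.2]
grip_width: 0.057
gripper_force: 0.0
```

```bash
python3 go.py .4822,-.2752,.012,93.8
```

```text
t 1.1 pos [ 0.4831 -0.2755  0.0892] alpha 93.65 q [-0.61  0.04  1.97  0.    1.13 -0.68] F [ 0.  -0.6  0.2] w 0.057
.4822,-.2752,.012,93.8 -> [ 0.0008 -0.0021  0.193 ] yaw -0.0004 rows 1.5
```

Now descend with the fingers open; the closing call follows.

>>> apply_moves --deltas '[{"dx": 0.0008,"dy": -0.002,"dz": 0.06,"yaw": 0},{"dx": 0.0008,"dy": -0.002,"dz": 0.12,"yaw": 0},{"dx": 0.0008,"dy": -0.002,"dz": 0.165,"yaw": 0},{"dx": 0.0008,"dy": -0.002,"dz": 0.185,"yaw": 0},{"dx": 0.0008,"dy": -0.002,"dz": 0.192,"yaw": 0}]'

```text
t: 1.6
tool_pos: [0.4808, -0.2768, 0.0126]
ee_rot: [0.686, 0.728, -0.0, -0.001]
wrist_force: [0.3, -0.5, 0.8]
grip_width: 0.0574
gripper_force: 0.0
```

>>> apply_moves --deltas '[{"dx": 0,"dy": 0,"dz": 0,"yaw": 0},{"dx": 0,"dy": 0,"dz": 0,"yaw": 0},{"dx": 0,"dy": 0,"dz": 0,"yaw": 0},{"dx": 0,"dy": 0,"dz": 0,"yaw": 0},{"dx": 0,"dy": 0,"dz": 0,"yaw": 0}]' --fingers 0

```text
t: 2.1
tool_pos: [0.4819, -0.2776, 0.0144]
ee_rot: [0.686, 0.728, 0.0, 0.0]
wrist_force: [0.1, -0.2, -0.4]
grip_width: 0.0221
gripper_force: 0.0
```

```bash
python3 go.py
```

```text
t 2.1 pos [ 0.4819 -0.2776  0.0144] alpha 93.42 q [-0.62  0.14  2.01  0.    0.99 -0.68] F [ 0.1 -0.2 -0.4] w 0.0221
```

>>> apply_moves --deltas '[{"dx": 0,"dy": 0,"dz": 0.004,"yaw": 0},{"dx": 0,"dy": 0,"dz": 0.004,"yaw": 0},{"dx": 0,"dy": 0,"dz": 0.004,"yaw": 0},{"dx": 0,"dy": 0,"dz": 0.004,"yaw": 0},{"dx": 0,"dy": 0,"dz": 0.004,"yaw": 0}]'

```text
t: 2.6
tool_pos: [0.4817, -0.2774, 0.0124]
ee_rot: [0.686, 0.728, -0.0, 0.0]
wrist_force: [-0.0, -0.8, 0.6]
grip_width: 0.0115
gripper_force: 29.9
```

```bash
python3 go.py
```

```text
t 2.6 pos [ 0.4817 -0.2774  0.0124] alpha 93.42 q [-0.62  0.15  2.01 -0.    0.98 -0.68] F [-0.  -0.8  0.6] w 0.0115
```

>>> apply_moves --deltas '[{"dx": 0.06,"dy": 0,"dz": -0.005,"yaw": 0},{"dx": 0.14,"dy": 0,"dz": -0.008,"yaw": 0},{"dx": 0.22,"dy": 0,"dz": -0.008,"yaw": 0},{"dx": 0.3,"dy": 0,"dz": -0.008,"yaw": 0},{"dx": 0.375,"dy": 0,"dz": -0.008,"yaw": 0}]'

```text
t: 3.1
tool_pos: [0.472, -0.1261, 0.015]
ee_rot: [0.686, 0.728, -0.0, -0.0]
wrist_force: [-0.3, 0.3, 0.0]
grip_width: 0.0119
gripper_force: 29.9
```

```bash
python3 go.py .42,-.02,.08,35 .408,.0905,.08,-0.28 .408,.0905,.0125,-.28
python3 - <<'E'
from h import *
d=get_image("top");cv2.imwrite("pics/t1.png",crop(d["pixels"],300,130,460,280,3.8))
for u in((318,260),(366,278)):print(ray("top",u,.01))
E
```

```text
t 3.1 pos [ 0.472  -0.1261  0.015 ] alpha 93.4 q [-0.37  0.    2.16  0.    0.98 -0.43] F [-0.3  0.3  0. ] w 0.0119
.42,-.02,.08,35 -> [ 0.2727 -0.1141 -0.1622] yaw 0.1622 rows 6.8
.408,.0905,.08,-0.28 -> [ 0.1339 -0.2435  0.    ] yaw 0.098 rows 4.1
.408,.0905,.0125,-.28 -> [0.     0.     0.1688] yaw -0.0 rows 1.4
[0.37611958 0.00988669 0.01      ]
[ 0.32980085 -0.10878644  0.01      ]
```

View pics/t1.png

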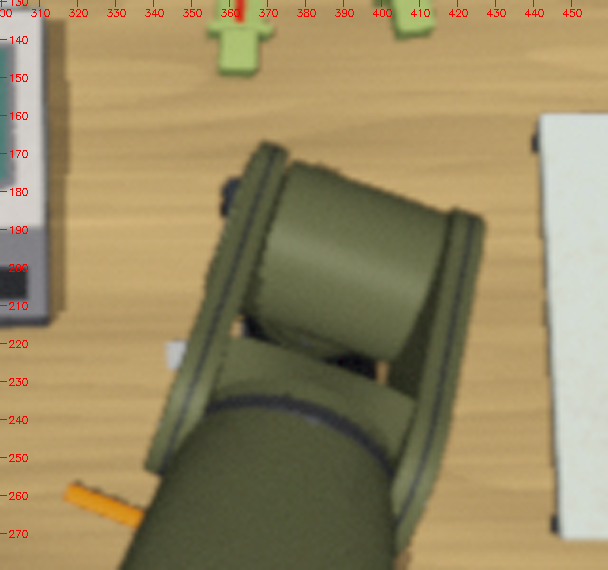

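The picture shows the blade tip at (345, 223), so the spatula is clear of the shelf and held. Next I lift it and swing it round to lie in line with the case.

>>> apply_moves --deltas '[{"dx": 0.01,"dy": 0,"dz": -0.06,"yaw": 0.015},{"dx": 0.05,"dy": -0.02,"dz": -0.13,"yaw": 0.035},{"dx": 0.1,"dy": -0.045,"dz": -0.19,"yaw": 0.057},{"dx": 0.15,"dy": -0.07,"dz": -0.19,"yaw": 0.079},{"dx": 0.2,"dy": -0.09,"dz": -0.19,"yaw": 0.101}]'

```text
t: 3.65
tool_pos: [0.4319, -0.0494, 0.0923]
ee_rot: [0.88, 0.475, 0.001, 0.001]
wrist_force: [0.4, 0.8, -0.6]
grip_width: 0.0113
gripper_force: 29.9
```

```bash
python3 go.py .408,.0905,.09,-0.28
```

```text
t 3.65 pos [ 0.4319 -0.0494  0.0923] alpha 56.71 q [-0.24 -0.25  2.24  0.    1.16  0.34] F [ 0.4  0.8 -0.6] w 0.0113
.408,.0905,.09,-0.28 -> [ 0.2596 -0.242   0.0056] yaw 0.1583 rows 6.6
```

>>> apply_moves --deltas '[{"dx": 0.04,"dy": -0.037,"dz": 0,"yaw": 0.022},{"dx": 0.08,"dy": -0.074,"dz": 0,"yaw": 0.044},{"dx": 0.12,"dy": -0.11,"dz": 0,"yaw": 0.066},{"dx": 0.16,"dy": -0.147,"dz": 0,"yaw": 0.088},{"dx": 0.2,"dy": -0.184,"dz": 0,"yaw": 0.11}]'

```text
t: 4.15
tool_pos: [0.4132, 0.058, 0.0912]
ee_rot: [0.989, 0.149, -0.0, -0.0]
wrist_force: [-1.0, 0.2, -0.4]
grip_width: 0.0115
gripper_force: 29.9
```

```bash
python3 go.py .408,.0905,.09,-0.28 .408,.0905,.013,-.28
```

```text
t 4.15 pos [0.4132 0.058  0.0912] alpha 17.12 q [ 0.01 -0.3   2.27  0.    1.17  1.28] F [-1.   0.2 -0.4] w 0.0115
.408,.0905,.09,-0.28 -> [ 0.0114 -0.0814  0.003 ] yaw 0.0483 rows 2.0
.408,.0905,.013,-.28 -> [0.     0.     0.1925] yaw -0.0 rows 1.5
```

>>> apply_moves --deltas '[{"dx": 0.006,"dy": -0.042,"dz": 0,"yaw": 0.022},{"dx": 0.0115,"dy": -0.081,"dz": 0.003,"yaw": 0.044},{"dx": 0.0115,"dy": -0.0815,"dz": 0.04,"yaw": 0.0483},{"dx": 0.0115,"dy": -0.0815,"dz": 0.1,"yaw": 0.0483},{"dx": 0.0115,"dy": -0.0815,"dz": 0.15,"yaw": 0.0483}]'

```text
t: 4.65
tool_pos: [0.408, 0.0899, 0.0305]
ee_rot: [1.0, 0.001, -0.0, -0.0]
wrist_force: [0.4, -0.3, -0.9]
grip_width: 0.0116
gripper_force: 29.9
```

```bash
python3 go.py .408,.0905,.0130,-0.28
```

```text
t 4.65 pos [0.408  0.0899 0.0305] alpha 0.1 q [ 0.09 -0.2   2.31  0.    1.03  1.66] F [ 0.4 -0.3 -0.9] w 0.0116
.408,.0905,.0130,-0.28 -> [ 0.0001 -0.0015  0.0437] yaw 0.0011 rows 0.3
```

>>> apply_moves --deltas '[{"dx": 0,"dy": -0.001,"dz": 0.015,"yaw": 0.001},{"dx": 0,"dy": -0.001,"dz": 0.028,"yaw": 0.001},{"dx": 0,"dy": -0.001,"dz": 0.038,"yaw": 0.001},{"dx": 0,"dy": -0.001,"dz": 0.043,"yaw": 0.001},{"dx": 0,"dy": -0.001,"dz": 0.043,"yaw": 0.001}]'

```text
t: 5.15
tool_pos: [0.4087, 0.0901, 0.0146]
ee_rot: [1.0, -0.003, 0.0, -0.0]
wrist_force: [-1.1, -0.2, -1.2]
grip_width: 0.0115
gripper_force: 29.9
```

>>> apply_moves --deltas '[{"dx": 0,"dy": 0,"dz": 0,"yaw": 0},{"dx": 0,"dy": 0,"dz": 0,"yaw": 0},{"dx": 0,"dy": 0,"dz": 0,"yaw": 0},{"dx": 0,"dy": 0,"dz": 0,"yaw": 0},{"dx": 0,"dy": 0,"dz": 0,"yaw": 0}]' --fingers 0.6

```text
t: 5.65
tool_pos: [0.4084, 0.0901, 0.0144]
ee_rot: [1.0, -0.003, 0.0, -0.0]
wrist_force: [0.3, 0.3, 0.5]
grip_width: 0.0469
gripper_force: 0.0
```

>>> apply_moves --deltas '[{"dx": 0,"dy": 0,"dz": -0.03,"yaw": 0},{"dx": 0,"dy": 0,"dz": -0.08,"yaw": 0},{"dx": 0,"dy": 0,"dz": -0.15,"yaw": 0},{"dx": -0.05,"dy": 0,"dz": -0.25,"yaw": 0},{"dx": -0.1,"dy": 0,"dz": -0.35,"yaw": 0}]'

```text
t: 6.15
tool_pos: [0.3675, 0.0903, 0.1561]
ee_rot: [1.0, -0.003, -0.0, -0.0]
wrist_force: [0.3, 0.2, 1.1]
grip_width: 0.0566
gripper_force: 0.0
```

```bash
python3 go.py
python3 - <<'E'
from h import *
for n in("scene","top"):cv2.imwrite(f"pics/{n}2.png",get_image(n)["pixels"])
s=cv2.imread("pics/scene2.png");t=cv2.imread("pics/top2.png")
a=crop(s,310,120,440,290,3);b=crop(t,235,185,355,285,3.4)
h=max(a.shape[0],b.shape[0]);pad=lambda i:cv2.copyMakeBorder(i,0,h-i.shape[0],0,0,0)
cv2.imwrite("pics/v2.png",np.hstack([pad(a),pad(b)]))
E
```

```text
t 6.15 pos [0.3675 0.0903 0.1561] alpha -0.31 q [ 0.1  -0.49  2.29  0.    1.34  1.67] F [0.3 0.2 1.1] w 0.0566
```

View pics/v2.png

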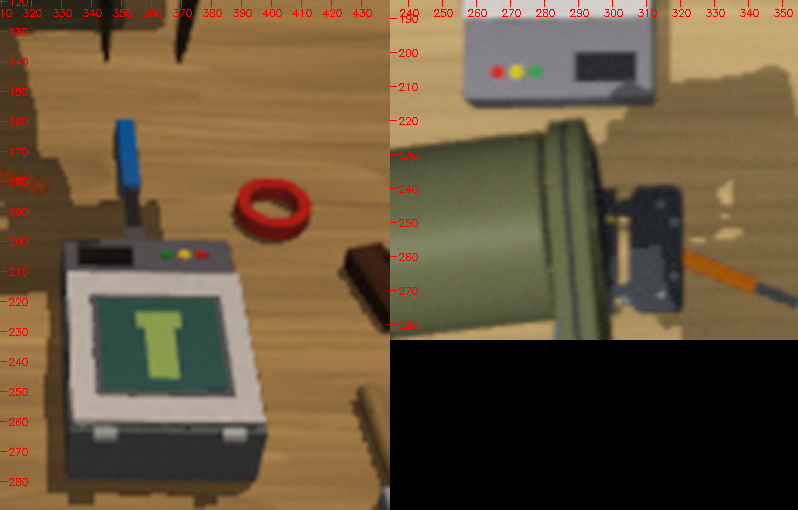

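The spatula is lying flat. In the scene view its handle runs from (349, 160) to (353, 182), and the shank and blade continue towards the case. I'll measure the handle from its blue mask.

```bash
python3 - <<'E'
from h import *
s=cv2.imread("pics/scene2.png")
h=cv2.cvtColor(s,cv2.COLOR_BGR2HSV);m=cv2.inRange(h,(95,120,60),(115,255,255));m[:,:320]=0;m[:,385:]=0;m[:150]=0;m[215:]=0
ys,xs=np.nonzero(m);print(len(xs))
for r in range(ys.min(),ys.max()+1,3):
    c=xs[ys==r];print(r,c.min(),c.max(),ray("scene",(c.mean(),r),.018).round(4))
print(ray("scene",(353,ys.max()),.012))
for x,y in((.28,.09),(.38,.09)):
  print([proj("scene",[x,y+e,z]).round(1) for e in(-.009,.009) for z in (0,.018)])
E
python3 go.py .366,.0905,.012,-.3
```

```text
133
160 349 353 [0.2886 0.0906 0.018 ]
163 349 354 [0.3028 0.0912 0.018 ]
166 349 354 [0.3169 0.0903 0.018 ]
169 349 354 [0.3307 0.0895 0.018 ]
172 349 355 [0.3442 0.09   0.018 ]
175 350 355 [0.3575 0.0906 0.018 ]
178 350 355 [0.3706 0.0897 0.018 ]
181 350 355 [0.3835 0.0889 0.018 ]
[0.38061669 0.09091525 0.012     ]
[array([347.1, 163. ]), array([347.5, 158.2]), array([353.2, 163.1]), array([353.7, 158.3])]
[array([349.1, 185.1]), array([349.6, 180.2]), array([355.6, 185.2]), array([356.1, 180.2])]
t 6.25 pos [0.3708 0.0908 0.1618] alpha -0.27 q [ 0.1  -0.49  2.29  0.    1.34  1.67] F [ 1.7 -0.1  0.9] w 0.0568
.366,.0905,.012,-.3 -> [-0.0171  0.0015  0.3743] yaw 0.0001 rows 3.0
```

>>> apply_moves --deltas '[{"dx": -0.005,"dy": 0,"dz": 0.08,"yaw": 0},{"dx": -0.01,"dy": 0,"dz": 0.17,"yaw": 0},{"dx": -0.01,"dy": 0,"dz": 0.25,"yaw": 0},{"dx": -0.01,"dy": 0,"dz": 0.31,"yaw": 0},{"dx": -0.01,"dy": 0,"dz": 0.33,"yaw": 0}]'

```text
t: 6.75
tool_pos: [0.3618, 0.0901, 0.0196]
ee_rot: [1.0, -0.003, -0.003, 0.0]
wrist_force: [-0.5, -0.0, -0.3]
grip_width: 0.0575
gripper_force: 0.0
```

```bash
python3 go.py .366,.0905,.012,-.3
```

```text
t 6.75 pos [0.3618 0.0901 0.0196] alpha -0.29 q [ 0.1  -0.3   2.41  0.    1.04  1.68] F [-0.5 -0.  -0.3] w 0.0575
.366,.0905,.012,-.3 -> [ 0.0105 -0.0011  0.019 ] yaw 0.0 rows 0.2
```

>>> apply_moves --deltas '[{"dx": 0.005,"dy": 0,"dz": 0.005,"yaw": 0},{"dx": 0.005,"dy": 0,"dz": 0.008,"yaw": 0},{"dx": 0.005,"dy": 0,"dz": 0.01,"yaw": 0},{"dx": 0.005,"dy": 0,"dz": 0.01,"yaw": 0},{"dx": 0.005,"dy": 0,"dz": 0.01,"yaw": 0}]'

```text
t: 7.25
tool_pos: [0.367, 0.0904, 0.0191]
ee_rot: [1.0, -0.003, 0.001, -0.0]
wrist_force: [0.3, 0.2, 0.1]
grip_width: 0.0569
gripper_force: 0.0
```

```bash
python3 go.py .366,.0905,.012,-.3
```

```text
t 7.25 pos [0.367  0.0904 0.0191] alpha -0.29 q [ 0.1  -0.29  2.4   0.    1.03  1.68] F [0.3 0.2 0.1] w 0.0569
.366,.0905,.012,-.3 -> [-0.0025 -0.0001  0.0178] yaw 0.0 rows 0.1
```

>>> apply_moves --deltas '[{"dx": 0,"dy": 0,"dz": 0.009,"yaw": 0},{"dx": 0,"dy": 0,"dz": 0.017,"yaw": 0},{"dx": 0,"dy": 0,"dz": 0.018,"yaw": 0},{"dx": 0,"dy": 0,"dz": 0.018,"yaw": 0},{"dx": 0,"dy": 0,"dz": 0.018,"yaw": 0}]' --fingers 0

```text
t: 7.75
tool_pos: [0.3663, 0.0904, 0.011]
ee_rot: [1.0, -0.003, -0.0, 0.0]
wrist_force: [-0.2, 1.0, 0.0]
grip_width: 0.0224
gripper_force: 0.0
```

>>> apply_moves --deltas '[{"dx": 0,"dy": 0,"dz": 0,"yaw": 0},{"dx": 0,"dy": 0,"dz": 0,"yaw": 0},{"dx": 0,"dy": 0,"dz": 0,"yaw": 0},{"dx": 0,"dy": 0,"dz": 0,"yaw": 0},{"dx": 0,"dy": 0,"dz": 0,"yaw": 0}]'

```text
t: 8.25
tool_pos: [0.3663, 0.0904, 0.0111]
ee_rot: [1.0, -0.003, 0.0, -0.0]
wrist_force: [0.9, -0.7, -0.8]
grip_width: 0.0177
gripper_force: 30.0
```

```bash
python3 go.py .366,.0905,.057,-.3
```

```text
t 8.25 pos [0.3663 0.0904 0.0111] alpha -0.29 q [ 0.1  -0.27  2.41  0.    1.01  1.68] F [ 0.9 -0.7 -0.8] w 0.0177
.366,.0905,.057,-.3 -> [-0.0008 -0.0004 -0.1149] yaw 0.0 rows 0.9
```

>>> apply_moves --deltas '[{"dx": 0,"dy": 0,"dz": -0.03,"yaw": 0},{"dx": 0,"dy": 0,"dz": -0.07,"yaw": 0},{"dx": 0,"dy": 0,"dz": -0.1,"yaw": 0},{"dx": 0,"dy": 0,"dz": -0.114,"yaw": 0},{"dx": 0,"dy": 0,"dz": -0.114,"yaw": 0}]'

```text
t: 8.75
tool_pos: [0.367, 0.0904, 0.0576]
ee_rot: [1.0, -0.003, 0.001, -0.0]
wrist_force: [-0.1, 0.1, -1.3]
grip_width: 0.0175
gripper_force: 30.0
```

```bash
python3 go.py .43,.0904,.0566,-.3
python3 - <<'E'
from h import *
s=get_image("scene")["pixels"];cv2.imwrite("pics/s3.png",s);cv2.imwrite("pics/v3.png",crop(s,310,140,440,220,6))
for z in(.0545-.00125,.0545+.00125):print(proj("scene",[.477,.0904+.009,z]),proj("scene",[.477,.0904-.009,z]),proj("scene",[.432,.09,z]))
print(proj("scene",[.49,.09,.048]),proj("scene",[.547,.09,.064]))
E
```

```text
t 8.75 pos [0.367  0.0904 0.0576] alpha -0.29 q [ 0.1  -0.36  2.38  0.    1.12  1.68] F [-0.1  0.1 -1.3] w 0.0175
.43,.0904,.0566,-.3 -> [ 0.1574 -0.0007  0.0028] yaw 0.0 rows 1.3
[360.11266186 194.42103972] [352.97499359 194.34322726] [355.14497245 182.75021239]
[360.20021061 193.6851032 ] [353.05037406 193.60700312] [355.2215312  182.01834853]
[356.58672612 199.4235393 ] [358.87264939 210.86949526]
```

View pics/v3.png

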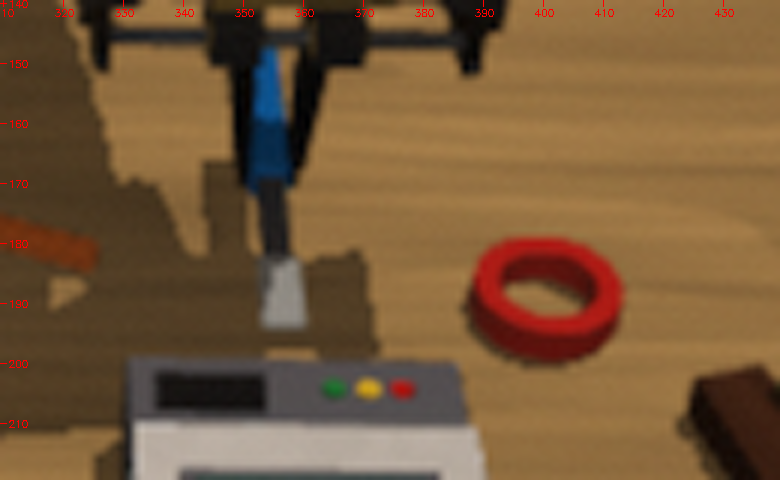

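The blade tip is at row 194, columns 353–360, which is where it was predicted for a height of 54.5 mm. The pose is confirmed, so I'll insert it.

>>> apply_moves --deltas '[{"dx": 0.03,"dy": 0,"dz": 0.002,"yaw": 0},{"dx": 0.07,"dy": 0,"dz": 0.002,"yaw": 0},{"dx": 0.11,"dy": 0,"dz": 0.002,"yaw": 0},{"dx": 0.14,"dy": 0,"dz": 0.002,"yaw": 0},{"dx": 0.155,"dy": 0,"dz": 0.002,"yaw": 0}]'

```text
t: 9.3
tool_pos: [0.4284, 0.0899, 0.0551]
ee_rot: [1.0, -0.003, -0.001, 0.0]
wrist_force: [-1.5, 0.6, 0.8]
grip_width: 0.0178
gripper_force: 30.0
```

```bash
python3 go.py .449,.0904,.0566,-.3
```

```text
t 9.3 pos [0.4284 0.0899 0.0551] alpha -0.3 q [ 0.08 -0.19  2.25  0.    1.08  1.66] F [-1.5  0.6  0.8] w 0.0178
.449,.0904,.0566,-.3 -> [ 0.0514 -0.0014 -0.0039] yaw 0.0 rows 0.4
```

>>> apply_moves --deltas '[{"dx": 0,"dy": 0,"dz": -0.002,"yaw": 0},{"dx": 0.015,"dy": 0,"dz": -0.002,"yaw": 0},{"dx": 0.03,"dy": 0,"dz": -0.002,"yaw": 0},{"dx": 0.043,"dy": 0,"dz": -0.002,"yaw": 0},{"dx": 0.049,"dy": 0,"dz": -0.002,"yaw": 0}]'

```text
t: 9.8
tool_pos: [0.4485, 0.0899, 0.0568]
ee_rot: [1.0, -0.003, 0.0, -0.0]
wrist_force: [0.4, 0.3, -0.2]
grip_width: 0.0179
gripper_force: 30.0
```

```bash
python3 go.py .449,.0904,.0566,-.3
```

```text
t 9.8 pos [0.4485 0.0899 0.0568] alpha -0.29 q [ 0.08 -0.14  2.21  0.    1.07  1.66] F [ 0.4  0.3 -0.2] w 0.0179
.449,.0904,.0566,-.3 -> [ 0.0014 -0.0011  0.0005] yaw 0.0 rows 0.0
```

>>> apply_moves --deltas '[{"dx": 0,"dy": 0,"dz": -0.012,"yaw": 0},{"dx": 0,"dy": 0,"dz": -0.025,"yaw": 0},{"dx": 0.002,"dy": 0,"dz": -0.04,"yaw": 0},{"dx": 0.004,"dy": 0,"dz": -0.055,"yaw": 0},{"dx": 0.006,"dy": 0,"dz": -0.07,"yaw": 0}]'

```text
t: 10.3
tool_pos: [0.4498, 0.0899, 0.085]
ee_rot: [1.0, -0.003, -0.0, 0.0]
wrist_force: [-0.3, -0.7, -2.5]
grip_width: 0.0178
gripper_force: 30.0
```

```bash
python3 go.py
python3 - <<'E'
from h import *
s=get_image("scene")["pixels"];cv2.imwrite("pics/s4.png",s);cv2.imwrite("pics/v4.png",crop(s,310,120,440,220,6))
E
```

```text
t 10.3 pos [0.4498 0.0899 0.085 ] alpha -0.29 q [ 0.08 -0.18  2.19  0.    1.13  1.66] F [-0.3 -0.7 -2.5] w 0.0178
```

View pics/v4.png

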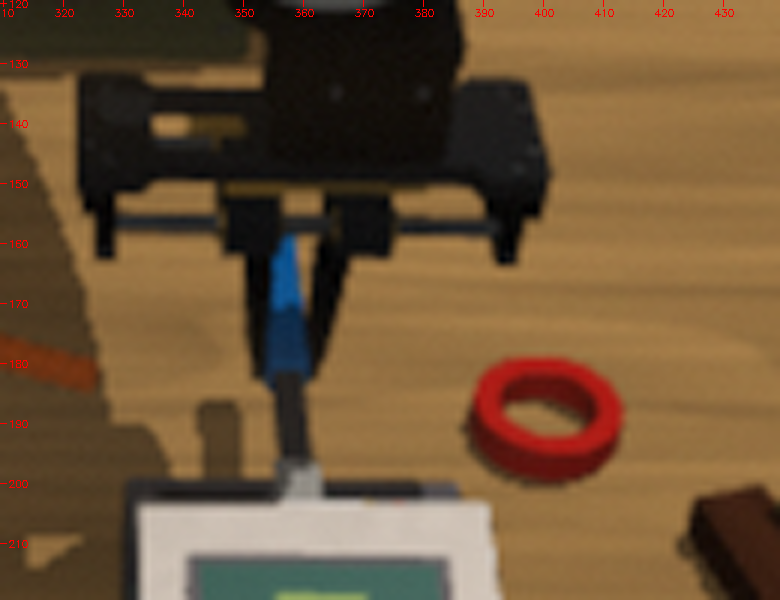

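The lid front edge is at row 203, up from 211, and sits on the blade. That puts the lid at about 0.19 rad with no slip in the grip. I'll continue along the arc.

>>> apply_moves --deltas '[{"dx": 0.012,"dy": 0,"dz": -0.035,"yaw": 0},{"dx": 0.0235,"dy": 0,"dz": -0.067,"yaw": 0},{"dx": 0.038,"dy": 0,"dz": -0.098,"yaw": 0},{"dx": 0.056,"dy": 0,"dz": -0.127,"yaw": 0},{"dx": 0.077,"dy": 0,"dz": -0.154,"yaw": 0}]'

```text
t: 10.85
tool_pos: [0.4822, 0.0898, 0.1478]
ee_rot: [1.0, -0.003, 0.001, -0.0]
wrist_force: [-0.6, 0.3, -2.4]
grip_width: 0.018
gripper_force: 30.0
```

```bash
python3 go.py .4898,.0904,.1565,-.3 .5228,.0904,.1801,-.3
```

```text
t 10.85 pos [0.4822 0.0898 0.1478] alpha -0.29 q [ 0.07 -0.18  2.07 -0.    1.24  1.65] F [-0.6  0.3 -2.4] w 0.018
.4898,.0904,.1565,-.3 -> [ 0.0189 -0.0016 -0.0216] yaw 0.0 rows 0.2
.5228,.0904,.1801,-.3 -> [ 0.0825 -0.0004 -0.059 ] yaw -0.0 rows 0.8
```

>>> apply_moves --deltas '[{"dx": 0.019,"dy": 0,"dz": -0.022,"yaw": 0},{"dx": 0.0445,"dy": 0,"dz": -0.044,"yaw": 0},{"dx": 0.072,"dy": 0,"dz": -0.064,"yaw": 0},{"dx": 0.1015,"dy": 0,"dz": -0.081,"yaw": 0},{"dx": 0.1325,"dy": 0,"dz": -0.095,"yaw": 0}]'

```text
t: 11.35
tool_pos: [0.5351, 0.0895, 0.1848]
ee_rot: [1.0, -0.003, -0.0, -0.0]
wrist_force: [-1.0, -0.6, -2.7]
grip_width: 0.0178
gripper_force: 30.0
```

```bash
python3 go.py
python3 - <<'E'
from h import *
s=get_image("scene")["pixels"];cv2.imwrite("pics/s5.png",s);cv2.imwrite("pics/v5.png",crop(s,300,90,440,280,3,20))
E
```

```text
t 11.35 pos [0.5351 0.0895 0.1848] alpha -0.29 q [ 0.07 -0.09  1.93  0.    1.3   1.64] F [-1.  -0.6 -2.7] w 0.0178
```

View pics/v5.png

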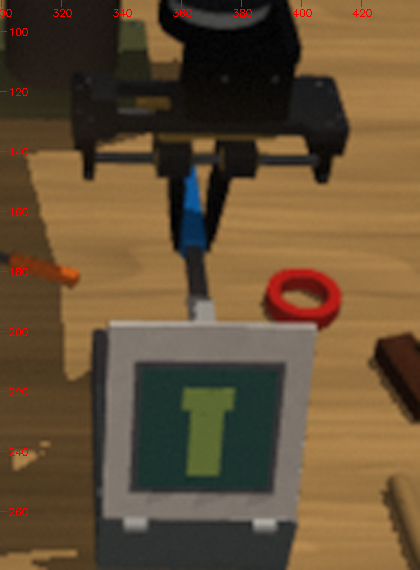

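The lid is up on the blade, front edge at row 197, at about 1.2 rad. I'll push it past vertical.

>>> apply_moves --deltas '[{"dx": 0.0325,"dy": 0,"dz": -0.013,"yaw": 0},{"dx": 0.066,"dy": 0,"dz": -0.02,"yaw": 0},{"dx": 0.0995,"dy": 0,"dz": -0.0245,"yaw": 0},{"dx": 0.1335,"dy": 0,"dz": -0.025,"yaw": 0},{"dx": 0.1605,"dy": 0,"dz": -0.0235,"yaw": 0}]'

```text
t: 11.9
tool_pos: [0.5993, 0.0892, 0.1938]
ee_rot: [1.0, -0.003, 0.0, -0.0]
wrist_force: [-0.3, -0.3, -1.5]
grip_width: 0.0178
gripper_force: 30.0
```

```bash
python3 go.py .45,.0904,.2,-.3
```

```text
t 11.9 pos [0.5993 0.0892 0.1938] alpha -0.29 q [0.06 0.05 1.78 0.   1.31 1.63] F [-0.3 -0.3 -1.5] w 0.0178
.45,.0904,.2,-.3 -> [-0.3732 -0.0012 -0.0156] yaw 0.0 rows 3.0
```

>>> apply_moves --deltas '[{"dx": -0.06,"dy": 0,"dz": 0,"yaw": 0},{"dx": -0.16,"dy": 0,"dz": 0,"yaw": 0},{"dx": -0.27,"dy": 0,"dz": 0,"yaw": 0},{"dx": -0.38,"dy": 0,"dz": 0,"yaw": 0},{"dx": -0.48,"dy": 0,"dz": 0,"yaw": 0}]'

```text
t: 12.4
tool_pos: [0.4052, 0.0901, 0.1939]
ee_rot: [1.0, -0.003, 0.0, -0.0]
wrist_force: [0.5, -0.9, 0.5]
grip_width: 0.0174
gripper_force: 30.0
```

>>> apply_moves --deltas '[{"dx": -0.06,"dy": 0,"dz": 0.02,"yaw": 0},{"dx": -0.1,"dy": 0,"dz": 0.09,"yaw": 0},{"dx": -0.11,"dy": 0,"dz": 0.18,"yaw": 0},{"dx": -0.11,"dy": 0,"dz": 0.27,"yaw": 0},{"dx": -0.11,"dy": 0,"dz": 0.35,"yaw": 0}]'

```text
t: 12.9
tool_pos: [0.3627, 0.0904, 0.0529]
ee_rot: [1.0, -0.002, 0.001, -0.0]
wrist_force: [-0.1, 1.8, -0.6]
grip_width: 0.0179
gripper_force: 30.0
```

```bash
python3 go.py .366,.0905,.0113,-.3
python3 - <<'E'
from h import *
s=get_image("scene")["pixels"];cv2.imwrite("pics/s6.png",s);t=get_image("top")["pixels"];cv2.imwrite("pics/t6.png",t)
a=crop(s,310,90,440,290,2.9,20);b=crop(t,240,90,360,280,3.05,20)
cv2.imwrite("pics/v6.png",np.hstack([a[:579],b[:579]]))
E
```

```text
t 12.9 pos [0.3627 0.0904 0.0529] alpha -0.28 q [ 0.1  -0.37  2.39 -0.    1.11  1.68] F [-0.1  1.8 -0.6] w 0.0179
.366,.0905,.0113,-.3 -> [ 0.008  -0.0002  0.1041] yaw 0.0 rows 0.8
```

View pics/v6.png

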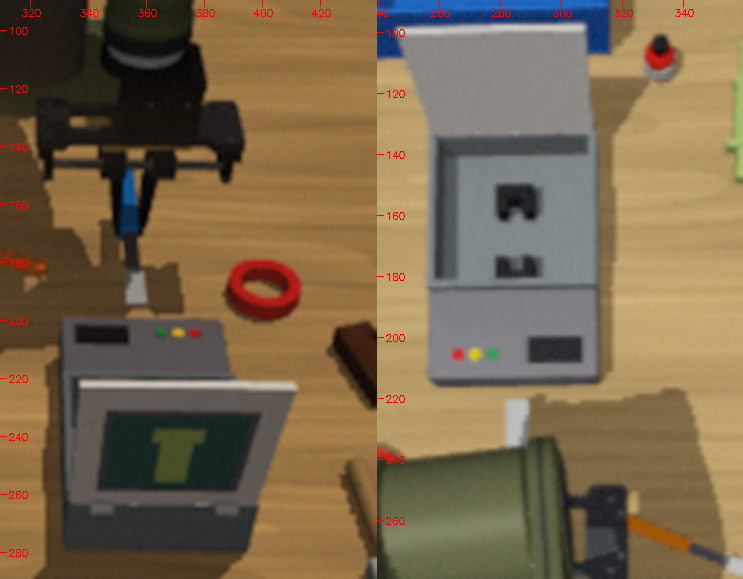

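The lid stands open in both views. In the top view the black slot guides show at (279–292, 150–161) and (279–293, 174–180). Now I lay the spatula down.

>>> apply_moves --deltas '[{"dx": 0,"dy": 0,"dz": 0.03,"yaw": 0},{"dx": 0,"dy": 0,"dz": 0.06,"yaw": 0},{"dx": 0,"dy": 0,"dz": 0.08,"yaw": 0},{"dx": 0,"dy": 0,"dz": 0.09,"yaw": 0},{"dx": 0,"dy": 0,"dz": 0.09,"yaw": 0}]'

```text
t: 13.5
tool_pos: [0.3622, 0.0903, 0.0174]
ee_rot: [1.0, -0.003, -0.0, 0.0]
wrist_force: [-0.3, 0.1, -0.2]
grip_width: 0.0176
gripper_force: 30.0
```

```bash
python3 go.py .366,.0905,.0113,-.3
python3 - <<'E'
from h import *
t=cv2.imread("pics/t6.png");g=cv2.cvtColor(t,cv2.COLOR_BGR2GRAY)
print("     ",list(range(275,297)))
for r in range(147,185):print(r,*g[r,275:297])
for x in(-.0315,0,.0315):
    print(x,[proj("top",[.595+x,.09,z]).round(1) for z in(.008,.038)])
E
```

```text
t 13.5 pos [0.3622 0.0903 0.0174] alpha -0.29 q [ 0.1  -0.3   2.41 -0.    1.03  1.68] F [-0.3  0.1 -0.2] w 0.0176
.366,.0905,.0113,-.3 -> [ 0.0096 -0.0004  0.0152] yaw 0.0 rows 0.1
      [275, 276, 277, 278, 279, 280, 281, 282, 283, 284, 285, 286, 287, 288, 289, 290, 291, 292, 293, 294, 295, 296]
147 131 129 131 132 132 132 131 130 130 132 132 133 132 131 133 133 133 132 132 133 134 135
148 131 130 132 132 131 132 131 132 131 134 134 133 132 133 132 131 134 132 132 133 133 133
149 132 132 133 131 129 129 129 127 129 130 130 130 128 129 127 129 130 132 135 133 131 133
150 131 133 130 121 98 90 85 78 82 82 81 82 77 79 79 87 110 128 131 131 133 133
151 132 132 132 109 71 52 44 41 41 43 45 42 42 45 41 50 78 100 104 118 132 134
152 132 134 131 109 60 41 39 39 37 37 33 37 35 37 29 31 51 75 93 114 132 135
153 131 133 130 110 61 38 37 37 33 38 32 36 37 40 33 34 42 68 87 114 130 134
154 132 132 130 112 62 40 33 31 31 27 31 27 34 38 36 36 35 65 85 113 132 134
155 133 132 131 109 61 39 37 32 20 22 19 24 21 33 37 36 39 64 90 114 132 134
156 133 135 133 112 62 37 38 30 13 18 10 17 30 33 37 36 37 
[... 1859 characters left out ...]
5 59 64 71 66 41 36 38 33 64 89 113 132 136
179 134 134 132 106 51 37 40 38 41 45 46 47 48 44 41 36 37 66 87 114 133 135
180 136 136 132 108 62 52 50 52 51 54 53 57 57 63 58 57 54 76 96 113 133 134
181 134 131 125 117 104 100 102 101 98 102 102 112 118 121 122 121 121 124 128 129 133 134
182 133 133 129 127 127 128 127 127 125 125 126 131 133 132 132 132 132 132 132 131 132 131
183 120 122 117 111 109 112 110 111 110 110 112 113 110 111 108 108 108 107 107 106 104 103
184 87 87 85 82 85 83 89 88 89 86 87 87 85 86 85 86 83 81 82 86 91 92
-0.0315 [array([286.2, 188.1]), array([285. , 185.5])]
0 [array([286.2, 176.5]), array([285. , 173.5])]
0.0315 [array([286.2, 164.9]), array([285.1, 161.6])]
```

Run:
```python
from h import *
t=cv2.imread("pics/t6.png");g=cv2.cvtColor(t,cv2.COLOR_BGR2GRAY)
print(list(range(278,294)))
for r in range(217,232):print(r,*g[r,278:294])
for s in(.095,.05):
  for e in(.009,-.009):print(s,e,proj("top",[.3627+.0157+s,.0904+e,.052]).round(2))
```

```text
[278, 279, 280, 281, 282, 283, 284, 285, 286, 287, 288, 289, 290, 291, 292, 293]
217 143 144 143 144 143 142 142 141 145 145 145 146 143 144 143 145
218 155 155 154 154 154 155 153 152 154 154 152 152 152 150 148 146
219 157 157 158 158 155 157 158 157 156 156 155 153 152 139 123 118
220 159 159 158 158 161 162 161 161 162 163 157 138 124 115 105 105
221 160 159 159 162 173 181 182 182 184 184 178 154 114 103 104 105
222 160 160 160 166 176 187 187 187 188 188 185 163 116 104 105 107
223 158 159 158 165 178 187 186 189 189 190 186 163 116 104 102 103
224 154 154 155 161 175 185 188 189 189 189 186 163 111 101 101 101
225 155 155 156 163 177 187 189 189 188 190 185 162 112 101 103 103
226 156 156 157 162 177 187 189 188 190 188 171 136 110 103 103 104
227 154 155 155 161 176 186 188 190 191 185 165 124 107 104 103 104
228 157 157 157 163 177 187 188 188 189 175 141 117 105 103 105 105
229 158 159 160 165 178 188 188 188 188 168 130 116 108 106 107 109
230 161 161 160 165 179 189 188 189 189 170 130 116 109 105 105 108
231 158 159 158 164 178 188 188 189 188 169 129 117 108 105 107 103
0.095 0.009 [280.64 219.91]
0.095 -0.009 [287.95 219.77]
0.05 0.009 [280.6  238.19]
0.05 -0.009 [287.98 238.06]
```

>>> apply_moves --deltas '[{"dx": 0,"dy": 0,"dz": 0.008,"yaw": 0},{"dx": 0,"dy": 0,"dz": 0.013,"yaw": 0},{"dx": 0,"dy": 0,"dz": 0.015,"yaw": 0},{"dx": 0,"dy": 0,"dz": 0.015,"yaw": 0},{"dx": 0,"dy": 0,"dz": 0.015,"yaw": 0}]'

```text
t: 14.0
tool_pos: [0.3624, 0.0904, 0.0118]
ee_rot: [1.0, -0.003, 0.0, -0.0]
wrist_force: [0.6, -0.2, -0.8]
grip_width: 0.0179
gripper_force: 30.0
```

```bash
python3 go.py .3622,.0905,.0113,-.3
```

```text
t 14.0 pos [0.3624 0.0904 0.0118] alpha -0.29 q [ 0.1  -0.29  2.42 -0.    1.01  1.68] F [ 0.6 -0.2 -0.8] w 0.0179
.3622,.0905,.0113,-.3 -> [-0.0005 -0.0003  0.0012] yaw 0.0 rows 0.0
```

The blade tip's known position puts the top camera off by about 1 px (2–3 mm) here. I'll cross-check the case with the scene camera, and release the spatula meanwhile.

Run:
```python
from h import *
s=cv2.imread("pics/scene2.png");g=cv2.cvtColor(s,cv2.COLOR_BGR2GRAY).astype(float)
for r in(215,225,235,245,253):
    row=cv2.GaussianBlur(g,(1,5),0)[r]
    m=np.where(row[322:405]>130)[0]+322
    def sub(i,j,th): return i+(th-row[i])/(row[j]-row[i])*(j-i)
    l,rr=m.min(),m.max()
    L=sub(l-1,l,130);Rr=sub(rr,rr+1,130)
    a=ray("scene",(L,r),.064);b=ray("scene",(Rr,r),.064);print(r,round(L,1),round(Rr,1),a.round(4),b.round(4),"mid",((a+b)/2).round(4),"w",(b-a)[1].round(4))
col=g[:,[345,360,375]].mean(1);print([(r,int(col[r])) for r in range(196,216)],[(r,int(col[r])) for r in range(252,268)])
print(proj("scene",[.4472+.1,.09,.064]),proj("scene",[.695,.09,.064]),proj("scene",[.49,.09,.048]))
```

```text
215 332.0 390.4 [0.5617 0.0258 0.064 ] [0.5597 0.1632 0.064 ] mid [0.5607 0.0945 0.064 ] w 0.1374
225 332.6 392.0 [0.5939 0.0264 0.064 ] [0.592  0.1625 0.064 ] mid [0.5929 0.0945 0.064 ] w 0.136
235 333.0 393.8 [0.6244 0.0264 0.064 ] [0.6227 0.1623 0.064 ] mid [0.6236 0.0943 0.064 ] w 0.1359
245 333.0 395.5 [0.6535 0.0255 0.064 ] [0.6519 0.1619 0.064 ] mid [0.6527 0.0937 0.064 ] w 0.1364
253 333.6 397.2 [0.6758 0.0261 0.064 ] [0.6742 0.1623 0.064 ] mid [0.675  0.0942 0.064 ] w 0.1362
[(196, 77), (197, 78), (198, 83), (199, 79), (200, 77), (201, 75), (202, 67), (203, 59), (204, 56), (205, 56), (206, 58), (207, 59), (208, 67), (209, 76), (210, 108), (211, 154), (212, 173), (213, 173), (214, 172), (215, 172)] [(252, 147), (253, 175), (254, 175), (255, 175), (256, 175), (257, 173), (258, 174), (259, 169), (260, 132), (261, 80), (262, 87), (263, 102), (264, 85), (265, 70), (266, 60), (267, 51)]
[358.87908422 210.92876044] [364.25064656 260.40122278] [356.58672612 199.4235393 ]
```

>>> apply_moves --deltas '[{"dx": 0,"dy": 0,"dz": 0,"yaw": 0},{"dx": 0,"dy": 0,"dz": 0,"yaw": 0},{"dx": 0,"dy": 0,"dz": 0,"yaw": 0},{"dx": 0,"dy": 0,"dz": 0,"yaw": 0},{"dx": 0,"dy": 0,"dz": 0,"yaw": 0}]' --fingers 0.6

```text
t: 14.5
tool_pos: [0.3624, 0.0904, 0.0117]
ee_rot: [1.0, -0.003, 0.0, -0.0]
wrist_force: [-0.5, -0.4, 0.2]
grip_width: 0.0521
gripper_force: 0.0
```

>>> apply_moves --deltas '[{"dx": 0,"dy": 0,"dz": -0.03,"yaw": 0},{"dx": 0,"dy": 0,"dz": -0.1,"yaw": 0},{"dx": 0,"dy": 0,"dz": -0.2,"yaw": 0},{"dx": 0,"dy": -0.1,"dz": -0.3,"yaw": 0},{"dx": 0,"dy": -0.2,"dz": -0.38,"yaw": 0}]'

```text
t: 15.0
tool_pos: [0.3631, 0.1646, 0.161]
ee_rot: [1.0, -0.004, 0.001, -0.0]
wrist_force: [0.6, 0.5, -0.1]
grip_width: 0.0568
gripper_force: 0.0
```

```bash
python3 go.py .5011,.316,.15,14.5
```

```text
t 15.0 pos [0.3631 0.1646 0.161 ] alpha -0.49 q [ 0.29 -0.43  2.25 -0.    1.33  1.87] F [ 0.6  0.5 -0.1] w 0.0568
.5011,.316,.15,14.5 -> [ 0.3416 -0.3813  0.0284] yaw -0.0416 rows 4.1
```

Run:
```python
from h import *
from scipy.optimize import least_squares
# blade in scene s3 (TCP .367,.0904,.0576)
g=cv2.cvtColor(cv2.imread("pics/s3.png"),cv2.COLOR_BGR2GRAY)
for r in(186,190,192,193,194,195,196):print(r,*g[r,348:366])
for e in(.009,-.009):print([proj("scene",[.367+.0157+s,.0904+e,.0557]).round(2) for s in(.095,.07)])
# slab masks
S=[]
for n,f,box in(("top","pics/top0.png",(180,190,215,232)),("scene","pics/scene0.png",(435,185,464,235))):
    im=cv2.imread(f);h=cv2.cvtColor(im,cv2.COLOR_BGR2HSV);m=cv2.inRange(h,(30,60,40),(60,255,255))
    k=np.zeros_like(m);x0,y0,x1,y1=box;k[y0:y1,x0:x1]=m[y0:y1,x0:x1]
    c=max(cv2.findContours(k,0,2)[0],key=cv2.contourArea);hull=cv2.convexHull(c)[:,0];print(n,len(c),hull.tolist());S.append((n,hull.astype(float)))
def corners(p):
    c,s=np.cos(p[2]),np.sin(p[2]);return [(p[0]+a*c-b*s,p[1]+a*s+b*c,z) for a in(-.03,.03) for b in(-.0045,.0045) for z in(.022,.054)]
D=[(np.cos(t),np.sin(t)) for t in np.radians(np.arange(0,360,15))]
def f(p,only=None):
    r=[]
    for n,h in S:
        if only and n!=only:continue
        q=np.array([proj(n,c) for c in corners(p)])
        for d in D:r.append((q@d).max()-((h@d).max()+.4*0))
    return np.array(r)
for o in("top","scene"):
    x=least_squares(f,[.5,.318,.25],args=(o,),loss="soft_l1");print(o,x.x.round(4),np.degrees(x.x[2]),f(x.x,o).round(1))
```

```text
186 62 62 62 62 64 68 72 109 140 139 137 125 89 61 59 61 59 61
190 65 65 65 65 63 68 109 140 141 139 139 137 113 70 64 63 64 64
192 64 66 66 64 66 92 127 141 140 142 140 139 119 81 67 66 67 65
193 66 64 64 66 66 89 119 132 133 133 133 131 114 82 66 65 66 65
194 67 67 67 65 64 77 94 102 100 102 100 100 90 71 65 62 64 64
195 62 64 64 63 63 63 66 66 67 67 66 65 65 63 61 63 62 61
196 60 60 62 61 61 60 60 61 61 61 60 61 60 61 60 60 60 60
[array([360.22, 193.89]), array([359.45, 187.33])]
[array([353.07, 193.81]), array([352.43, 187.25])]
top 27 [[192, 199], [195, 201], [197, 203], [198, 207], [200, 216], [201, 222], [201, 223], [199, 224], [194, 222], [193, 221], [189, 203], [189, 199]]
scene 32 [[445, 194], [447, 196], [453, 203], [456, 208], [456, 212], [454, 219], [453, 221], [452, 221], [451, 220], [444, 210], [440, 204], [443, 195], [444, 194]]
top [0.5011 0.3172 0.2629] 15.063933966845443 [ 0.2  0.3  0.3  0.3  0.3 -0.2  0.1  0.5  0.5  0.5  0.2 -0.2  0.6  0.5
  0.3  0.1 -0.1 -0.2  0.6  0.5  0.4  0.8  0.3 -0.3]
scene [0.5047 0.3191 0.209 ] 11.975454242593495 [ 1.   0.6  0.1 -0.2 -0.5 -0.8 -0.5 -0.   0.4  0.8  0.1  0.1  0.   0.
  0.2  0.2 -0.2 -0.6 -0.4 -0.1  0.2  0.5 -0.6  0.2]
```

>>> apply_moves --deltas '[{"dx": 0.07,"dy": -0.078,"dz": 0.005,"yaw": -0.01},{"dx": 0.145,"dy": -0.16,"dz": 0.01,"yaw": -0.02},{"dx": 0.225,"dy": -0.245,"dz": 0.02,"yaw": -0.03},{"dx": 0.3,"dy": -0.33,"dz": 0.025,"yaw": -0.041},{"dx": 0.345,"dy": -0.388,"dz": 0.028,"yaw": -0.043}]' --fingers 0.35

```text
t: 15.5
tool_pos: [0.503, 0.3209, 0.1469]
ee_rot: [0.991, 0.133, -0.0, -0.0]
wrist_force: [0.0, -1.0, 0.5]
grip_width: 0.0337
gripper_force: 0.0
```

```bash
python3 go.py .5026,.3188,.08,15
```

```text
t 15.5 pos [0.503  0.3209 0.1469] alpha 15.31 q [0.48 0.07 1.84 0.   1.23 1.78] F [ 0.  -1.   0.5] w 0.0337
.5026,.3188,.08,15 -> [-0.0023  0.0048  0.1672] yaw 0.0009 rows 1.3
```

>>> apply_moves --deltas '[{"dx": -0.002,"dy": 0.004,"dz": 0.03,"yaw": 0.001},{"dx": -0.002,"dy": 0.004,"dz": 0.08,"yaw": 0.001},{"dx": -0.002,"dy": 0.004,"dz": 0.12,"yaw": 0.001},{"dx": -0.002,"dy": 0.004,"dz": 0.145,"yaw": 0.001},{"dx": -0.002,"dy": 0.004,"dz": 0.16,"yaw": 0.001}]'

```text
t: 16.0
tool_pos: [0.5001, 0.3163, 0.082]
ee_rot: [0.992, 0.129, -0.001, 0.0]
wrist_force: [0.2, 0.4, 0.4]
grip_width: 0.0331
gripper_force: 0.0
```

```bash
python3 go.py .5026,.3188,.034,15
```

```text
t 16.0 pos [0.5001 0.3163 0.082 ] alpha 14.8 q [ 0.47  0.13  1.9  -0.    1.12  1.79] F [0.2 0.4 0.4] w 0.0331
.5026,.3188,.034,15 -> [ 0.0078 -0.0045  0.12  ] yaw -0.0005 rows 1.0
```

>>> apply_moves --deltas '[{"dx": 0.005,"dy": -0.003,"dz": 0.02,"yaw": 0},{"dx": 0.006,"dy": -0.003,"dz": 0.05,"yaw": 0},{"dx": 0.006,"dy": -0.003,"dz": 0.08,"yaw": 0},{"dx": 0.006,"dy": -0.003,"dz": 0.1,"yaw": 0},{"dx": 0.006,"dy": -0.003,"dz": 0.1,"yaw": 0}]'

```text
t: 16.5
tool_pos: [0.5019, 0.3183, 0.0415]
ee_rot: [0.992, 0.129, -0.002, 0.001]
wrist_force: [-0.2, 0.4, -0.5]
grip_width: 0.0332
gripper_force: 0.0
```

```bash
python3 go.py .5026,.3188,.034,15
```

```text
t 16.5 pos [0.5019 0.3183 0.0415] alpha 14.83 q [0.47 0.18 1.91 0.   1.05 1.79] F [-0.2  0.4 -0.5] w 0.0332
.5026,.3188,.034,15 -> [ 0.002  -0.0009  0.0188] yaw -0.0005 rows 0.2
```

>>> apply_moves --deltas '[{"dx": 0.002,"dy": 0,"dz": 0.01,"yaw": 0},{"dx": 0.002,"dy": 0,"dz": 0.018,"yaw": 0},{"dx": 0.002,"dy": 0,"dz": 0.018,"yaw": 0},{"dx": 0.002,"dy": 0,"dz": 0.018,"yaw": 0},{"dx": 0.002,"dy": 0,"dz": 0.018,"yaw": 0}]'

```text
t: 17.0
tool_pos: [0.5041, 0.3192, 0.0367]
ee_rot: [0.992, 0.129, 0.0, -0.0]
wrist_force: [-0.0, -0.1, 0.4]
grip_width: 0.0331
gripper_force: 0.0
```

>>> apply_moves --deltas '[{"dx": 0,"dy": 0,"dz": 0,"yaw": 0},{"dx": 0,"dy": 0,"dz": 0,"yaw": 0},{"dx": 0,"dy": 0,"dz": 0,"yaw": 0},{"dx": 0,"dy": 0,"dz": 0,"yaw": 0},{"dx": 0,"dy": 0,"dz": 0,"yaw": 0}]' --fingers 0

```text
t: 17.5
tool_pos: [0.5039, 0.3191, 0.0364]
ee_rot: [0.992, 0.129, 0.0, -0.0]
wrist_force: [-0.5, -0.2, 0.1]
grip_width: 0.0089
gripper_force: 30.0
```

```bash
python3 go.py .5026,.3188,.034,15
```

```text
t 17.5 pos [0.5039 0.3191 0.0364] alpha 14.83 q [0.47 0.19 1.91 0.   1.04 1.79] F [-0.5 -0.2  0.1] w 0.0089
.5026,.3188,.034,15 -> [-0.0034 -0.0001  0.006 ] yaw -0.0005 rows 0.1
```

>>> apply_moves --deltas '[{"dx": 0,"dy": 0,"dz": -0.03,"yaw": 0},{"dx": 0,"dy": 0,"dz": -0.08,"yaw": 0},{"dx": 0,"dy": 0,"dz": -0.14,"yaw": 0},{"dx": 0,"dy": 0,"dz": -0.2,"yaw": 0},{"dx": 0,"dy": 0,"dz": -0.25,"yaw": 0}]'

```text
t: 18.0
tool_pos: [0.5043, 0.3193, 0.1387]
ee_rot: [0.992, 0.129, 0.001, -0.0]
wrist_force: [1.1, -0.2, -1.1]
grip_width: 0.0086
gripper_force: 30.0
```

```bash
python3 go.py .6168,.0932,.135,-.28
```

```text
t 18.0 pos [0.5043 0.3193 0.1387] alpha 14.83 q [0.47 0.07 1.85 0.   1.22 1.79] F [ 1.1 -0.2 -1.1] w 0.0086
.6168,.0932,.135,-.28 -> [0.1272 0.6185 0.0093] yaw 0.042 rows 5.1
```

>>> apply_moves --deltas '[{"dx": 0.015,"dy": 0.07,"dz": 0,"yaw": 0.005},{"dx": 0.035,"dy": 0.17,"dz": 0,"yaw": 0.015},{"dx": 0.058,"dy": 0.28,"dz": 0,"yaw": 0.025},{"dx": 0.08,"dy": 0.39,"dz": 0,"yaw": 0.035},{"dx": 0.1,"dy": 0.49,"dz": 0,"yaw": 0.042}]'

```text
t: 18.5
tool_pos: [0.5935, 0.1381, 0.1374]
ee_rot: [1.0, -0.004, 0.001, -0.0]
wrist_force: [-0.5, 0.7, -0.3]
grip_width: 0.0087
gripper_force: 30.0
```

```bash
python3 go.py .6168,.0932,.135,-.28
```

```text
t 18.5 pos [0.5935 0.1381 0.1374] alpha -0.42 q [ 0.14  0.1   1.82 -0.    1.22  1.72] F [-0.5  0.7 -0.3] w 0.0087
.6168,.0932,.135,-.28 -> [0.0591 0.1118 0.0061] yaw -0.0004 rows 1.0
```

>>> apply_moves --deltas '[{"dx": 0.02,"dy": 0.04,"dz": 0.005,"yaw": 0},{"dx": 0.04,"dy": 0.08,"dz": 0.02,"yaw": 0},{"dx": 0.055,"dy": 0.105,"dz": 0.03,"yaw": 0},{"dx": 0.058,"dy": 0.11,"dz": 0.03,"yaw": 0},{"dx": 0.058,"dy": 0.11,"dz": 0.03,"yaw": 0}]'

```text
t: 19.0
tool_pos: [0.6153, 0.0963, 0.1238]
ee_rot: [1.0, -0.002, -0.001, -0.0]
wrist_force: [1.0, 0.6, -0.7]
grip_width: 0.0089
gripper_force: 30.0
```

```bash
python3 go.py .6168,.0932,.09,-.28
python3 - <<'E'
from h import *
t=get_image("top")["pixels"];cv2.imwrite("pics/t7.png",t)
im=t[100:200,250:330];h=cv2.cvtColor(im,cv2.COLOR_BGR2HSV);m=cv2.inRange(h,(30,60,40),(60,255,255))
ys,xs=np.nonzero(m);print(len(xs))
for r in np.unique(ys):print(r+100,xs[ys==r]+250)
o=get_obs()["tool_pos"]
# predicted slab top-face corners
for a in(-.03,.03):print([proj("top",[o[0]-.0013+a,o[1]+b,o[2]-.0284+.046]).round(1) for b in(-.0045,.0045)])
E
```

```text
t 19.0 pos [0.6153 0.0963 0.1238] alpha -0.25 q [0.07 0.14 1.8  0.   1.2  1.64] F [ 1.   0.6 -0.7] w 0.0089
.6168,.0932,.09,-.28 -> [0.0039 0.0079 0.0845] yaw 0.0001 rows 0.7
4173
100 [250 251 252 253 254 255 256 257 258 259 260 261 262 263 264 265 266 267
 268 269 270 271 272 273 274 275 276 277 278 279 280 281 282 283 284 285
 287 288 289 290 291 292 293]
101 [250 251 252 253 254 255 256 257 258 259 260 261 262 263 264 265 266 267
 268 269 270 271 272 273 274 275 276 277 278 279 280 281 282 283 284 285
 287 288 289 290 291 292]
102 [250 251 252 253 254 255 256 257 258 259 260 261 262 263 264 265 266 267
 268 269 270 271 272 273 274 275 276 277 278 279 280 281 282 283 284 285
 287 288 289 290 291 292 293]
103 [250 251 252 253 254 255 256 257 258 259 260 261 262 263 264 265 266 267
 268 269 270 271 272 273 274 275 276 277 278 279 280 281 282 283 284 285
 287 288 289 290 291 292 293]
104 [250 251 252 253 254 255 256 257 258 259 260 261 262 263 264 265 266 267
 268 269 270 271 272 273 274 275 276 277 278 279 280 281 282 283 284 285
 287 288 289 290 291 292 293]
105 [250 251 252 253 254
[... 15954 characters left out ...]
 276 277 278 279 280 281 282 283 284 285
 286 287 288 289 290 291]
197 [250 251 252 253 254 255 256 257 258 259 260 261 262 263 264 265 266 267
 268 269 270 271 272 273 274 275 276 277 278 279 280 281 282 283 284 285
 286 287 288 289 290 291 292]
198 [250 251 252 253 254 255 256 257 258 259 260 261 262 263 264 265 266 267
 268 269 270 271 272 273 274 275 276 277 278 279 280 281 282 283 284 285
 286 287 288 289 290 291 292]
199 [250 251 252 253 254 255 256 257 258 259 260 261 262 263 264 265 266 267
 268 269 270 271 272 273 274 275 276 277 278 279 280 281 282 283 284 285
 286 287 288 289 290 291 292]
[array([279.5, 166.2]), array([275.5, 166.3])]
[array([279.5, 141.2]), array([275.7, 141.3])]
```

The arm hides the slab from above, so I'll go by pose and force.

>>> apply_moves --deltas '[{"dx": 0.003,"dy": 0.006,"dz": 0.02,"yaw": 0},{"dx": 0.004,"dy": 0.007,"dz": 0.05,"yaw": 0},{"dx": 0.004,"dy": 0.007,"dz": 0.08,"yaw": 0},{"dx": 0.004,"dy": 0.007,"dz": 0.1,"yaw": 0},{"dx": 0.004,"dy": 0.007,"dz": 0.1,"yaw": 0}]'

```text
t: 19.55
tool_pos: [0.6156, 0.093, 0.0816]
ee_rot: [1.0, -0.002, -0.002, 0.0]
wrist_force: [0.1, -0.4, -0.9]
grip_width: 0.0088
gripper_force: 30.0
```

```bash
python3 go.py .6168,.0932,.07,-.28
```

```text
t 19.55 pos [0.6156 0.093  0.0816] alpha -0.28 q [0.06 0.19 1.82 0.   1.13 1.64] F [ 0.1 -0.4 -0.9] w 0.0088
.6168,.0932,.07,-.28 -> [ 0.0031 -0.0006  0.0291] yaw -0.0 rows 0.2
```

>>> apply_moves --deltas '[{"dx": 0,"dy": 0,"dz": 0.01,"yaw": 0},{"dx": 0,"dy": 0,"dz": 0.02,"yaw": 0},{"dx": 0,"dy": 0,"dz": 0.025,"yaw": 0},{"dx": 0,"dy": 0,"dz": 0.025,"yaw": 0},{"dx": 0,"dy": 0,"dz": 0.025,"yaw": 0}]'

```text
t: 20.05
tool_pos: [0.6174, 0.0929, 0.0746]
ee_rot: [1.0, -0.003, 0.0, -0.0]
wrist_force: [-0.2, 0.5, -0.1]
grip_width: 0.0092
gripper_force: 30.0
```

```bash
python3 go.py .6168,.0932,.07,-.28
```

```text
t 20.05 pos [0.6174 0.0929 0.0746] alpha -0.29 q [ 0.06  0.2   1.83 -0.    1.11  1.64] F [-0.2  0.5 -0.1] w 0.0092
.6168,.0932,.07,-.28 -> [-0.0016 -0.0006  0.0114] yaw -0.0 rows 0.1
```

Now ease it down 12 mm past the guide tops, watching the force.

>>> apply_moves --deltas '[{"dx": -0.0015,"dy": 0,"dz": 0.008,"yaw": 0},{"dx": -0.0015,"dy": 0,"dz": 0.015,"yaw": 0},{"dx": -0.0015,"dy": 0,"dz": 0.022,"yaw": 0},{"dx": -0.0015,"dy": 0,"dz": 0.028,"yaw": 0},{"dx": -0.0015,"dy": 0,"dz": 0.03,"yaw": 0}]'

```text
t: 20.55
tool_pos: [0.6164, 0.0929, 0.0618]
ee_rot: [1.0, -0.003, -0.0, 0.0]
wrist_force: [-0.0, 0.3, -0.7]
grip_width: 0.0088
gripper_force: 30.0
```

```bash
python3 go.py; python3 -c "
from rig import get_obs;print(get_obs()['torque'])"
```

```text
t 20.55 pos [0.6164 0.0929 0.0618] alpha -0.29 q [ 0.06  0.21  1.83 -0.    1.09  1.64] F [-0.   0.3 -0.7] w 0.0088
[0.01845279 0.04287649 0.00726814]
```

There's no force 4–5 mm past the guide tops, so it has entered the slot.

>>> apply_moves --deltas '[{"dx": 0,"dy": 0,"dz": 0.008,"yaw": 0},{"dx": 0,"dy": 0,"dz": 0.016,"yaw": 0},{"dx": 0,"dy": 0,"dz": 0.024,"yaw": 0},{"dx": 0,"dy": 0,"dz": 0.032,"yaw": 0},{"dx": 0,"dy": 0,"dz": 0.036,"yaw": 0}]'

```text
t: 21.05
tool_pos: [0.6164, 0.0929, 0.0474]
ee_rot: [1.0, -0.003, -0.0, 0.0]
wrist_force: [-0.3, 0.6, -0.6]
grip_width: 0.009
gripper_force: 30.0
```

```bash
python3 go.py .6164,.0929,.0364,-.28
```

```text
t 21.05 pos [0.6164 0.0929 0.0474] alpha -0.29 q [ 0.06  0.23  1.84 -0.    1.07  1.64] F [-0.3  0.6 -0.6] w 0.009
.6164,.0929,.0364,-.28 -> [0.     0.0001 0.0274] yaw -0.0 rows 0.2
```

>>> apply_moves --deltas '[{"dx": 0,"dy": 0,"dz": 0.007,"yaw": 0},{"dx": 0,"dy": 0,"dz": 0.013,"yaw": 0},{"dx": 0,"dy": 0,"dz": 0.018,"yaw": 0},{"dx": 0,"dy": 0,"dz": 0.022,"yaw": 0},{"dx": 0,"dy": 0,"dz": 0.025,"yaw": 0}]'

```text
t: 21.55
tool_pos: [0.6167, 0.093, 0.0378]
ee_rot: [1.0, -0.003, -0.0, -0.0]
wrist_force: [-0.2, 0.1, 0.0]
grip_width: 0.0089
gripper_force: 30.0
```

```bash
python3 go.py .6164,.0929,.0364,-.28
```

```text
t 21.55 pos [0.6167 0.093  0.0378] alpha -0.29 q [0.06 0.24 1.84 0.   1.05 1.64] F [-0.2  0.1  0. ] w 0.0089
.6164,.0929,.0364,-.28 -> [-0.0007  0.0002  0.0035] yaw -0.0 rows 0.0
```

>>> apply_moves --deltas '[{"dx": 0,"dy": 0,"dz": 0.001,"yaw": 0},{"dx": 0,"dy": 0,"dz": 0.0025,"yaw": 0},{"dx": 0,"dy": 0,"dz": 0.004,"yaw": 0},{"dx": 0,"dy": 0,"dz": 0.005,"yaw": 0},{"dx": 0,"dy": 0,"dz": 0.005,"yaw": 0}]'

```text
t: 22.05
tool_pos: [0.6168, 0.093, 0.0364]
ee_rot: [1.0, -0.003, 0.0, 0.0]
wrist_force: [-1.2, -0.6, 2.7]
grip_width: 0.009
gripper_force: 30.0
```

```bash
python3 go.py .6164,.0929,.0364,-.28
```

```text
t 22.05 pos [0.6168 0.093  0.0364] alpha -0.29 q [ 0.06  0.25  1.84 -0.    1.05  1.64] F [-1.2 -0.6  2.7] w 0.009
.6164,.0929,.0364,-.28 -> [-0.0011  0.0002  0.    ] yaw -0.0 rows 0.0
```

The slab touches the floor at exactly the expected height, with about 3 N. I release and retreat.

>>> apply_moves --deltas '[{"dx": 0,"dy": 0,"dz": 0,"yaw": 0},{"dx": 0,"dy": 0,"dz": 0,"yaw": 0},{"dx": 0,"dy": 0,"dz": 0,"yaw": 0},{"dx": 0,"dy": 0,"dz": 0,"yaw": 0},{"dx": 0,"dy": 0,"dz": 0,"yaw": 0}]' --fingers 0.35

```text
t: 22.55
tool_pos: [0.6167, 0.0929, 0.0358]
ee_rot: [1.0, -0.003, -0.0, 0.0]
wrist_force: [0.3, 0.2, 0.6]
grip_width: 0.0328
gripper_force: 0.0
```

>>> apply_moves --deltas '[{"dx": 0,"dy": 0,"dz": -0.03,"yaw": 0},{"dx": 0,"dy": 0,"dz": -0.09,"yaw": 0},{"dx": 0,"dy": 0,"dz": -0.18,"yaw": 0},{"dx": 0,"dy": 0,"dz": -0.28,"yaw": 0},{"dx": 0,"dy": 0,"dz": -0.38,"yaw": 0}]'

```text
t: 23.05
tool_pos: [0.6165, 0.0929, 0.1903]
ee_rot: [1.0, -0.003, 0.0, -0.0]
wrist_force: [0.8, 0.1, -0.0]
grip_width: 0.0333
gripper_force: 0.0
```

>>> apply_moves --deltas '[{"dx": -0.06,"dy": 0.05,"dz": -0.02,"yaw": 0},{"dx": -0.12,"dy": 0.13,"dz": -0.04,"yaw": 0},{"dx": -0.18,"dy": 0.22,"dz": -0.05,"yaw": 0},{"dx": -0.24,"dy": 0.31,"dz": -0.05,"yaw": 0},{"dx": -0.3,"dy": 0.4,"dz": -0.05,"yaw": 0}]'

```text
t: 23.55
tool_pos: [0.495, -0.0675, 0.2094]
ee_rot: [1.0, -0.002, 0.001, 0.0]
wrist_force: [1.0, -0.7, 0.3]
grip_width: 0.0336
gripper_force: 0.0
```

>>> apply_moves --deltas '[{"dx": -0.04,"dy": 0.08,"dz": 0,"yaw": 0},{"dx": -0.08,"dy": 0.17,"dz": 0,"yaw": 0},{"dx": -0.1,"dy": 0.25,"dz": 0,"yaw": 0},{"dx": -0.1,"dy": 0.3,"dz": 0,"yaw": 0},{"dx": -0.1,"dy": 0.3,"dz": 0,"yaw": 0}]'

```text
t: 24.05
tool_pos: [0.455, -0.1883, 0.2091]
ee_rot: [1.0, -0.004, 0.001, 0.001]
wrist_force: [0.9, 0.2, 0.1]
grip_width: 0.0336
gripper_force: 0.0
```

```bash
python3 go.py
python3 - <<'E'
from h import *
t=get_image("top")["pixels"];s=get_image("scene")["pixels"];cv2.imwrite("pics/t8.png",t);cv2.imwrite("pics/s8.png",s)
h=cv2.cvtColor(t,cv2.COLOR_BGR2HSV);m=cv2.inRange(h,(30,60,40),(60,255,255));k=m[140:190,268:305]
ys,xs=np.nonzero(k);print("slab px",len(xs),xs.min()+268,xs.max()+268,ys.min()+140,ys.max()+140)
for y0 in(.0929,):
  for top in(.054,.056,.064):print(top,[proj("top",[.6155-.0015+a,y0-.0028+b,top]).round(1) for a in(-.03,.03) for b in(-.0045,.0045)])
b=cv2.inRange(h,(95,120,60),(115,255,255))[215:300,250:320];ys,xs=np.nonzero(b);print("handle px",len(xs),xs.min()+250,xs.max()+250,ys.min()+215,ys.max()+215)
print([proj("top",[x,.0904-.0028+e,.018]).round(1) for x in(.378,.278) for e in(-.009,.009)])
t0=cv2.imread("pics/top0.png");d=cv2.absdiff(t,t0).max(2)
for n,(x0,y0,x1,y1) in dict(stand=(155,190,222,240),tape=(218,232,256,268),bottle=(324,98,342,118),patA=(352,100,375,152),patB=(392,90,418,140),cup=(150,132,190,172),brush=(208,95,232,170),lid=(240,90,315,135)).items():print(n,int((d[y0:y1,x0:x1]>60).sum()))
E
```

```text
t 24.05 pos [ 0.455  -0.1883  0.2091] alpha -0.5 q [-0.5  -0.23  2.01 -0.    1.36  1.08] F [0.9 0.2 0.1] w 0.0336
slab px 158 281 287 152 178
0.054 [array([286.1, 176. ]), array([282.6, 176.1]), array([286.1, 153.1]), array([282.6, 153.1])]
0.056 [array([286.1, 175.8]), array([282.5, 175.9]), array([286.1, 152.8]), array([282.5, 152.9])]
0.064 [array([285.7, 175. ]), array([282.1, 175. ]), array([285.7, 151.8]), array([282.2, 151.9])]
handle px 239 284 289 259 298
[array([290.4, 259.6]), array([283.2, 259.7]), array([290.5, 300.7]), array([283.2, 300.9])]
stand 113
tape 0
bottle 0
patA 0
patB 0
cup 0
brush 0
lid 724
```

The slab pixels match the home position, the spatula lies where I left it, and only the green slab has left the stand. The lid region still reads as open. I'm handing in.

```bash
python3 -c "
import cv2
a,b=cv2.imread('pics/t6.png'),cv2.imread('pics/t8.png');print('lid change',int((cv2.absdiff(a,b).max(2)[95:132,245:312]>40).sum()))
from rig import sign_off;print(sign_off())"
```

```text
lid change 0
the job is handed in; nothing more can be done
None
```

The job is handed in: the lid was levered up with the blade and stands open, the spatula lies flat on the bench, and the green slab is fully down in the case's slot, at about 24 s of the 72 s limit.

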